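# Clear the weld and light it for inspection

### The job

The weld on the panel has to be inspected. Clear the two white cartons off it by stacking them squarely and centred, all long sides parallel, on the brown carton, first the longer one (red tape), then the shorter one (blue tape) on top, leaving the brown carton where it stands and the hammer, tape roll and tin alone. Then draw the stick lamp out of its slanted holster, turn it level with its light strip facing straight down and finish still holding it in the gripper, raised 10 to 25 cm above the panel, with the strip centred over the middle of the weld seam and lying along it.

Things in the scene. Friction and masses are not known exactly. Their poses are not given: they have to be found in the camera images.
- base_carton: Closed brown cardboard carton with yellow tape, 100 (x) x 140 (y) x 50 (z) mm, 2 kg, standing on the table. Origin: centre of its underside; z up; its long sides run along y.
- long_carton: Closed white carton with red tape, 58 (x) x 110 (y) x 45 (z) mm, about 0.25 kg, lying on the panel. Origin: centre of its underside; z up; its long sides run along y. Rigid; the two white cartons may lie in either order along the seam.
- short_carton: Closed white carton with blue tape, 54 (x) x 85 (y) x 40 (z) mm, about 0.18 kg, lying on the panel. Origin: centre of its underside; z up; its long sides run along y. Rigid.
- panel: Welded sheet-metal panel, 280 (x) x 220 (y) x 20 (z) mm, fixed on the table, one half light aluminium (+y) and one half steel. Origin: centre of its underside; x runs along the weld seam, z up. At the start the two white cartons lie on it across the seam.
- seam_mid (a point): Middle of the weld seam, on the panel's top face (20 mm above the table), in the centre of the panel; axes as the panel's. The seam is a dark bead 265 mm long, running along x.
- holster: Grey holster on a foot 140 x 90 x 10 mm, fixed. Origin on the table, z up; x: horizontal direction of its lean. Its sleeve rises at 45 deg towards +x. Measured from the lamp's butt: a tray under the lamp for 88 mm, side walls (50 mm over all, 3 mm play each side) to 60 mm, a roof (5 mm play) from 15 to 60 mm. The lamp comes out only along its own length, up the slope, by over 60 mm.
- holster_mouth (a point): Centre of the sleeve's mouth, 60 mm from the lamp's butt and on the lamp's centre line; axes as the holster's.
- lamp: Rigid stick lamp, 230 mm long, about 0.25 kg: black handle 36 (y) x 22 (z) mm, orange head 34 x 18 mm. Starts in the holster, head up, length at 45 deg. Origin: on the centre line 112 mm from the butt, a clear place to grip across the 36 mm width. x points to the head, light strip faces -z (down). Handle x = -112 to +23 mm, head to +118 mm; centre of mass at x = -22 mm.
- lamp_strip (a point): Centre of the pale light strip, 85 x 24 mm, on the underside of the lamp's head: 70 mm from the lamp's origin towards the head (+x) and 9 mm towards -z.
- hammer: Hammer lying on the table, bystander: leave alone.
- tape_roll: Blue roll of tape, 96 mm across and 24 mm high, lying flat; bystander: leave alone.
- flux_tin: Green closed tin, 60 mm across and 75 mm high, bystander: leave alone.

How it is judged:
On the way, in this order (a step that is already met when the one before it is completed fails the run):
1. the long white carton stands squarely on the brown carton, released (x of long_carton in the frame of base_carton between -0.015 and 0.015 m and y of long_carton in the frame of base_carton between -0.015 and 0.015 m and z of long_carton in the frame of base_carton between 0.044 and 0.056 m and angle between the y axis of long_carton and the y axis of base_carton, either way round below 0.14 rad and angle between long_carton's own z axis and vertical below 0.08 rad and linear speed of long_carton below 0.03 m/s and contact force between long_carton and the fingers below 0.2 N), for 0.2 s.
2. the short white carton stands squarely on the long one, released, the long one still square on the brown one (all of step 1 and x of short_carton in the frame of long_carton between -0.015 and 0.015 m and y of short_carton in the frame of long_carton between -0.015 and 0.015 m and z of short_carton in the frame of long_carton between 0.039 and 0.051 m and angle between the y axis of short_carton and the y axis of long_carton, either way round below 0.14 rad and angle between short_carton's own z axis and vertical below 0.08 rad and linear speed of short_carton below 0.03 m/s and contact force between short_carton and the fingers below 0.2 N), for 0.2 s.
3. the lamp is drawn clear of the holster and held by the fingers (distance between lamp and holster_mouth above 0.11 m and contact force between lamp and holster below 0.1 N and contact force between lamp and the fingers above 1 N and height (world z) of lamp above 0.12 m), for 0.1 s.
At the end, for the whole second after the job is handed in: Both white cartons centred within 15 mm and 8 deg on the carton below, released; brown carton within 40 mm of its start; lamp still, held by the fingers alone, level within 12 deg, strip down 85-270 mm above the panel, within 40 mm of the seam's middle and 15 deg of its line (all of step 2 and distance of base_carton from where it was at the start of the episode below 0.04 m and angle between base_carton's own z axis and vertical below 0.08 rad and angle between lamp's own z axis and vertical below 0.22 rad and z of lamp_strip in the frame of seam_mid between 0.085 and 0.27 m and horizontal distance between lamp_strip and seam_mid below 0.04 m and angle between the x axis of lamp and the x axis of panel, either way round below 0.26 rad and linear speed of lamp below 0.03 m/s and contact force between lamp and the fingers above 1 N and contact force between lamp and holster below 0.1 N and contact force between lamp and panel below 0.1 N and contact force between lamp and base_carton below 0.1 N and contact force between lamp and long_carton below 0.1 N and contact force between lamp and short_carton below 0.1 N); the arm keeps its last pose, push and grip.
It fails at once if the hammer is disturbed (distance of hammer from where it was at the start of the episode above 0.03 m).
It fails at once if the tape roll is disturbed (distance of tape_roll from where it was at the start of the episode above 0.03 m).
It fails at once if the flux tin is disturbed (distance of flux_tin from where it was at the start of the episode above 0.03 m).
It also fails if it takes over 64 s, if anything falls off the work surface, if the arm or the gripper's body presses on something with over 40 N, if the wrist force passes 120 N, or if a joint passes its speed limit or range.

### The arm

A 6-joint arm with a two-finger parallel gripper is mounted at the origin on the work surface. World frame = base frame: x ahead of the robot, y to its left, z up, the work surface at z = 0. Lengths are in m, angles in rad, forces in N, time in s.
With the tool pointing down it reaches from about 0.375 to 0.825 m from the base axis. Payload 5.5 kg.
Tool frame: the origin (TCP) lies on the centre line of the jaws, within the pads' length; the fingertips stand 17 mm ahead of it and the grasp point (between the pads) lies 2 mm behind it; z points along the fingers, y is the direction in which the jaws open and shut (so a half turn about z gives the same grasp; the last joint's range is limited). The gripper opens to 85 mm and grips with 20 to 120 N. Pads are 22 mm wide; open, the fingers measure 114 mm over their backs; the gripper's body (76 mm by 85 mm) begins 54 mm behind the grasp point. The pads swing forward as they close: fully open they stand 13 mm farther back than shut.
Start: joints at [0, 0.314, -0.047, 1.21, 0, 1.571], TCP at [0.6, -0, 0.248] pointing down, gripper open.
Joint ranges: [-2.67, 2.67], [-0.69, 1.73], [-1.03, 1.25], [-2.08, 2.16], [-1.42, 1.45], [-3.14, 3.14]. Speed limits (rad/s): [2.39, 2.39, 3.01, 3.14, 3.14, 3.14].

### API

Orientations are given as a unit quaternion [x, y, z, w].
In Python, from plant import arm gives the robot as it stands. Calls block until the motion is done:
- arm.move_pose(position, orientation): joint-space move of the TCP to a pose.
- arm.move_linear(position, rot=None, v=0.15, contact_N=None): straight line of the TCP; rot=None keeps the orientation; v is the mean speed in m/s. With contact_N (N) it stops when the force on the tool has changed by that much, and returns True; else False.
- arm.move_joints(angles): joint-space move.
- arm.release() and arm.clamp(f_grip=None): open the fingers fully, or close them until they stop; f_grip is the grip in N (None keeps the last).
- arm.hold(seconds).
- arm.ik(position, orientation): joint angles nearest the present ones, or None.
- arm.read_state(): the state.
- arm.camera(name): name is "scene" or "side" or "wrist"; returns the picture (400x640x3 uint8, red, green, blue); there is no depth.
- arm.camera_params(name): a dict with "camera_matrix" (3x3 intrinsics, pixels), "view" (4x4, takes a point from world to camera coordinates). Camera axes: x right, y up, looking along -z (the intrinsics and any distortion apply to the point x, -y, -z); pixel columns grow to the right and rows downward; lengths in m; the calibration is good to about 2 mm. The wrist camera is an equidistant fisheye: a pixel r from the principal point sees the ray r / f radians off the axis. A picture is of the moment at which its call begins: read the wrist's pose just before it. camera_params takes no time and is no camera call; for the wrist camera it gives the pose at the moment of the call.
A pose or a line that the arm cannot do raises arm.PlanningError and nothing moves.
- arm.close_job(): hands the job in, once; it reports no verdict.
The state is a dict: "time_s": time; "qpos": joint angles; "dq": joint speeds; "tau": joint torques, N m; "tcp_pos": TCP position; "tool_rot": TCP orientation; "wrist_force": force on the tool from outside, world axes, zero at the start; "moment": the same for the moment, N m; "width": opening from 0.0 (shut) to 1.0 (fully open).
Only numpy, scipy, OpenCV 4.12 (cv2) and the standard library are available. Lean on these libraries where they do the work, as an engineer would, in place of code of your own. Each camera call takes 0.05 s, during which the arm holds its last target.

## Working session

There is one attempt and no reset: what is moved stays moved. The work goes in short steps, each a Python script; the robot and the scene stay as the last script left them, time stands still between calls to the robot, and variables do not carry over. Pictures are saved under pics/ and viewed, and the job is handed in when it is done.

```bash
ls -la && mkdir -p pics
python3 - <<'E'
from plant import arm
import cv2,numpy as np
s=arm.read_state(); print(s)
for n in ["scene","side","wrist"]:
    p=arm.camera_params(n); print(n,{k:np.array(v).round(4).tolist() if not isinstance(v,str) else v for k,v in p.items()})
    im=arm.camera(n); cv2.imwrite(f"pics/{n}0.png",im[:,:,::-1])
E
```

```text
total 12
drwxr-xr-x  3 agent agent 4096 Dec  7 03:34 .
drwxr-xr-x 23 root  root  4096 Dec  7 03:34 ..
drwxr-xr-x  2 agent agent 4096 Dec  7 03:34 pics
{'time_s': 0.0, 'qpos': array([-2.16238066e-05,  3.14240182e-01, -4.80893190e-02,  1.21016725e+00,
       -1.97599232e-05,  1.57079636e+00]), 'dq': array([-0.00042736, -0.00044166,  0.0010721 , -0.00129912, -0.00077102,
        0.00088738]), 'tau': array([ 1.69644722e-03, -5.39594257e+01,  3.39749372e+01,  1.94567809e-02,
        9.49871333e-05,  6.01428906e-05]), 'tcp_pos': array([ 5.99458169e-01, -1.91652074e-05,  2.47421541e-01]), 'tool_rot': array([ 7.07114177e-01,  7.07098874e-01, -6.08171702e-04, -5.94212310e-04]), 'wrist_force': array([-0.2970622 ,  0.05402951, -0.33483606]), 'moment': array([-0.00584952,  0.00231087, -0.04243843]), 'width': 1.0030335228021698}
scene {'camera_matrix': [[372.0072, 0.0, 321.2462], [0.0, 372.0072, 200.8316], [0.0, 0.0, 1.0]], 'view': [[0.7982, 0.6024, -0.0046, -0.4453], [-0.4013, 0.5374, 0.7417, 0.1334], [0.4493, -0.5901, 0.6707, -1.2383], [0.0, 0.0, 0.0, 1.0]]}
side {'camera_matrix': [[410.2693, 0.0, 316.444], [0.0, 410.2693, 203.3351], [0.0, 0.0, 1.0]], 'view': [[0.9394, -0.3422, -0.0196, -0.5476], [0.2269, 0.578, 0.7839, -0.2509], [-0.2569, -0.7408, 0.6206, -0.9442], [0.0, 0.0, 0.0, 1.0]]}
wrist {'camera_matrix': [[309.7069, 0.0, 315.8731], [0.0, 309.7069, 204.3465], [0.0, 0.0, 1.0]], 'view': [[1.0, -0.0009, -0.0018, -0.5987], [0.0003, 0.9542, -0.2991, 0.038], [0.002, 0.2991, 0.9542, -0.3806], [0.0, 0.0, 0.0, 1.0]]}
```

View pics/scene0.png

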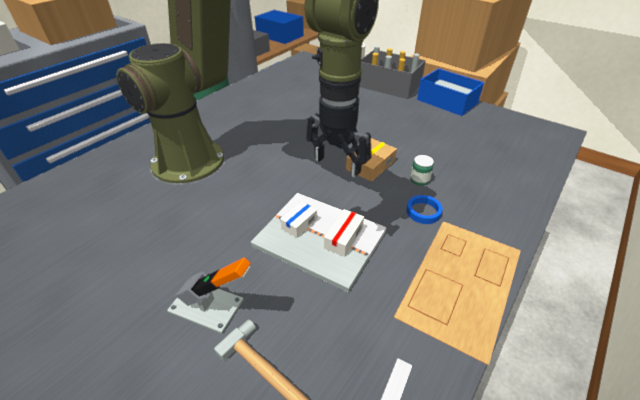

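View pics/side0.png

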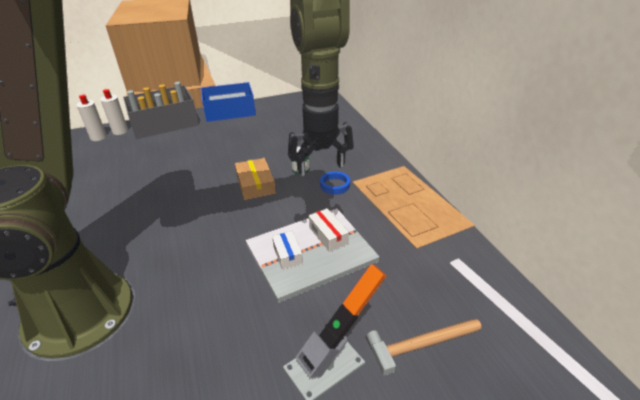

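View pics/wrist0.png

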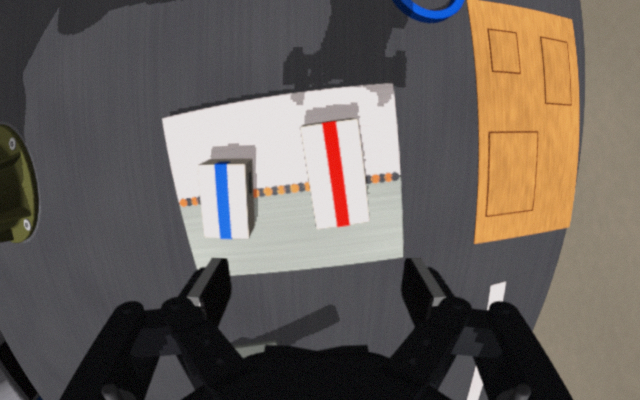

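```bash
cat > h.py <<'E'
import numpy as np,cv2,json
from scipy.optimize import least_squares
from scipy.spatial.transform import Rotation as R
def save_params(arm,name,fn):
    p=arm.camera_params(name); json.dump({'n':name,'K':np.array(p['camera_matrix']).tolist(),'V':np.array(p['view']).tolist()},open(fn,'w'))
def load(fn):
    p=json.load(open(fn)); return p['n'],np.array(p['K']),np.array(p['V'])
def proj(P,cam):
    n,K,V=cam
    P=np.atleast_2d(P); c=(V[:3,:3]@P.T).T+V[:3,3]; c=c*[1,-1,-1]
    if n=='wrist':
        r=np.hypot(c[:,0],c[:,1]); th=np.arctan2(r,c[:,2]); f=K[0,0]
        s=np.where(r>1e-9,th/np.maximum(r,1e-9),1/c[:,2])
        return np.c_[K[0,2]+f*c[:,0]*s,K[1,2]+f*c[:,1]*s]
    return np.c_[K[0,2]+K[0,0]*c[:,0]/c[:,2],K[1,2]+K[1,1]*c[:,1]/c[:,2]]
def ray(px,cam):
    n,K,V=cam
    u=(np.array(px,float)-K[:2,2])/K[0,0]
    if n=='wrist':
        th=np.hypot(*u); d=np.array([*(u/th*np.sin(th)),np.cos(th)]) if th>1e-9 else np.array([0,0,1.])
    else: d=np.array([*u,1.])
    d=d*[1,-1,-1]; Rm=V[:3,:3]; return -Rm.T@V[:3,3], Rm.T@d
def onz(px,cam,z):
    o,d=ray(px,cam); return o+d*(z-o[2])/d[2]
def crop(src,x0,y0,x1,y1,k,dst):
    im=cv2.imread(src)[y0:y1,x0:x1]; im=cv2.resize(im,None,fx=k,fy=k,interpolation=cv2.INTER_CUBIC)
    for i in range(x0-x0%20+20,x1,20):
        cv2.putText(im,str(i),((i-x0)*k,10),0,.35,(0,255,255),1); cv2.line(im,((i-x0)*k,12),((i-x0)*k,18),(0,255,255),1)
    for i in range(y0-y0%20+20,y1,20):
        cv2.putText(im,str(i),(0,(i-y0)*k+4),0,.35,(0,255,255),1); cv2.line(im,(24,(i-y0)*k),(30,(i-y0)*k),(0,255,255),1)
    cv2.imwrite(dst,im)
E
python3 - <<'E'
from plant import arm
from h import *
for n in ["scene","side","wrist"]: save_params(arm,n,f"pics/{n}0.json")
crop('pics/wrist0.png',150,70,420,290,3,'pics/w0c.png')
crop('pics/scene0.png',150,120,460,340,2,'pics/s0c.png')
crop('pics/scene0.png',150,240,280,340,6,'pics/s0l.png')
crop('pics/scene0.png',330,120,450,230,5,'pics/s0b.png')
crop('pics/side0.png',270,250,420,400,4,'pics/d0l.png')
crop('pics/side0.png',220,140,380,300,4,'pics/d0b.png')
E
```

```text
(no output)
```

View pics/w0c.png

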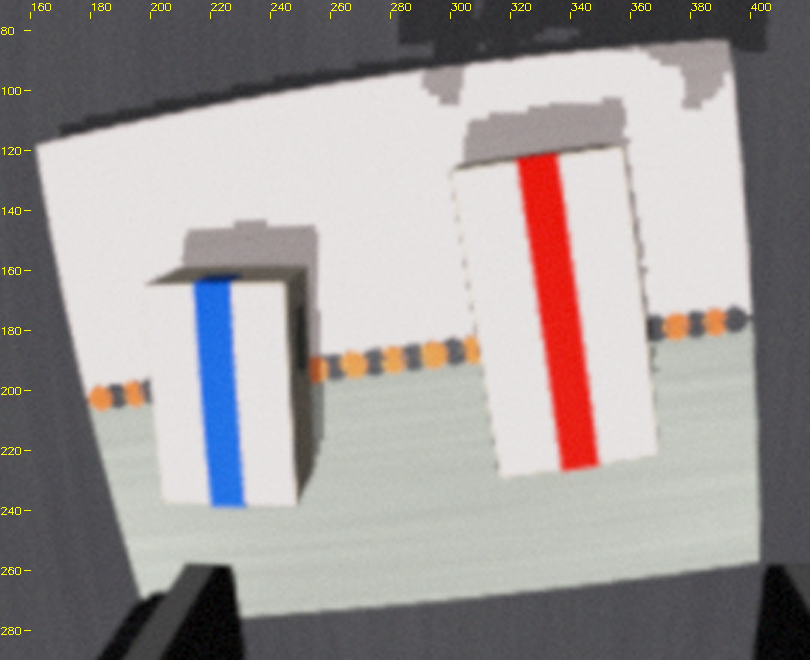

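View pics/s0l.png

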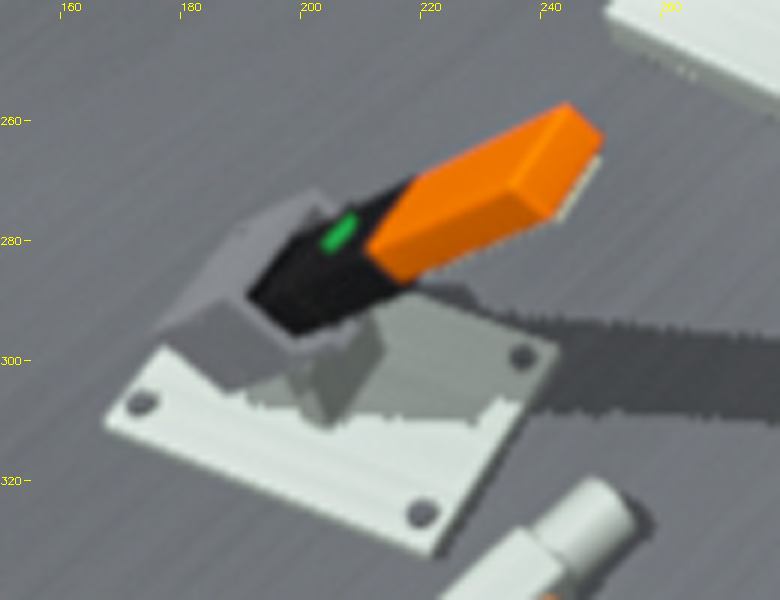

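View pics/s0b.png

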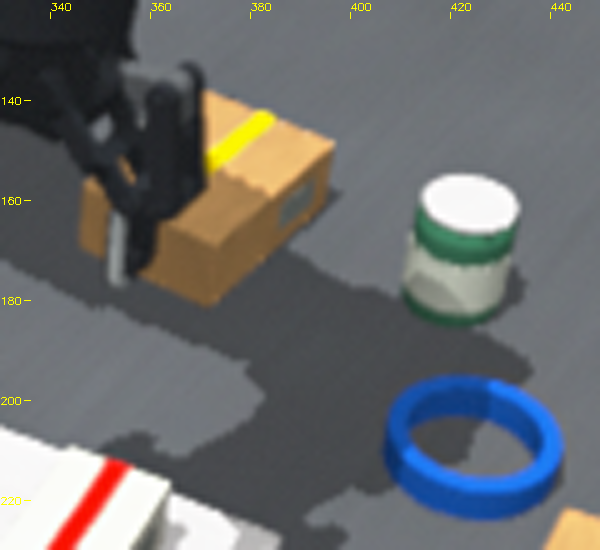

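View pics/d0l.png

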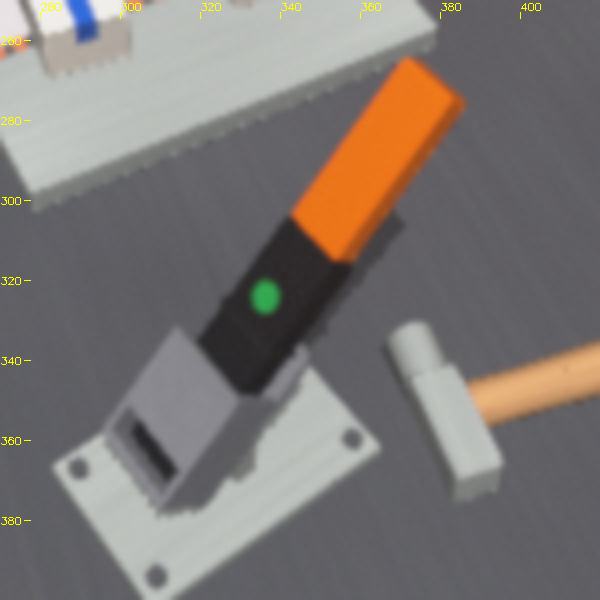

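View pics/d0b.png

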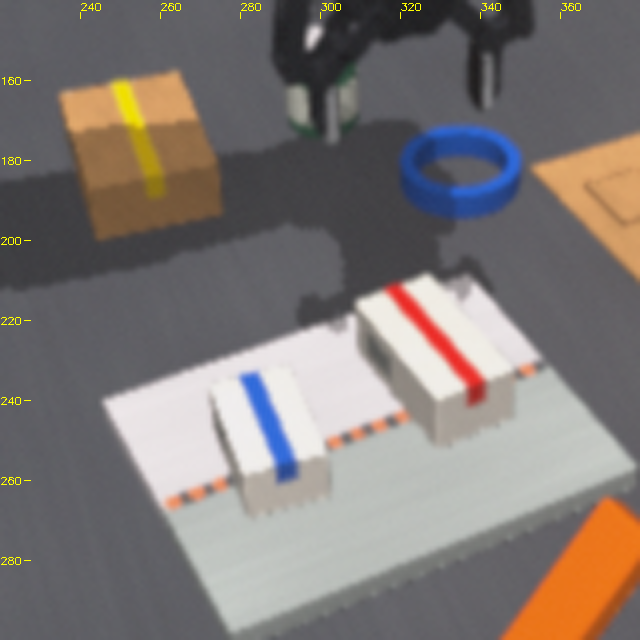

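```bash
cat > fit.py <<'E'
from h import *
def fitbox(obs,pts,x0,z=None):
    # obs: list of (cam, idx->px dict); pts local; params x,y,yaw at fixed z
    def res(p):
        Rm=R.from_euler('z',p[2]).as_matrix(); P=pts@Rm.T+[p[0],p[1],z]
        return np.concatenate([(proj(P[list(d)],c)-np.array(list(d.values()))).ravel() for c,d in obs])
    s=least_squares(res,x0,loss='soft_l1'); return s.x,res(s.x).reshape(-1,2)
def box(a,b,c):
    return np.array([[sx*a/2,sy*b/2,h] for h in (0,c) for sx,sy in((-1,1),(1,1),(1,-1),(-1,-1))])
E
python3 - <<'E'
from fit import *
np.set_printoptions(precision=4,suppress=True)
W=load('pics/wrist0.json');S=load('pics/scene0.json');D=load('pics/side0.json')
cw=lambda d:{k:(150+u/3-.33,70+v/3-.33) for k,(u,v) in d.items()}
cd=lambda d:{k:(220+u/4-.37,140+v/4-.37) for k,(u,v) in d.items()}
# quick z intersects
pan=np.vstack([box(.28,.22,.02),[[-.1325,0,.02],[.1325,0,.02]]])
pan[8:]=[[-.14,0,.02],[.14,0,.02]]
o=[(W,cw({4:(37,145),5:(730,40),6:(760,562),8:(88,398),9:(752,318)})),(D,cd({4:(105,402),6:(633,466),7:(232,632)}))]
for i in range(2):
    for oo in (o,o[:1],o[1:]):
        x,r=fitbox(oo,pan,[.6,.1,0.],0.0)
    
        if i==0: print('panel',x,abs(r).max()); 
x,r=fitbox(o,pan,[.6,.1,0],0);print(r)
o=[(W,cw({4:(452,170),5:(624,147),6:(658,453),7:(500,475)})),(D,cd({4:(357,301),5:(430,273),6:(514,375),7:(435,403)}))]
for oo in (o,o[:1],o[1:]):
    x,r=fitbox(oo,box(.058,.11,.045),[.6,.1,0.],0.02); print('long',x,abs(r).max())
print(r)
o=[(W,cw({4:(148,284),5:(286,282),6:(297,505),7:(163,500)})),(D,cd({4:(212,383),5:(292,365),6:(328,456),7:(240,476)}))]
for oo in (o,o[:1],o[1:]):
    x,r=fitbox(oo,box(.054,.085,.04),[.55,.1,0.],0.02); print('short',x,abs(r).max())
print(r)
o=[(D,cd({4:(60,92),5:(180,70),6:(218,165),7:(88,187),3:(100,240),2:(220,215)}))]
x,r=fitbox(o,box(.1,.14,.05),[.4,.3,0.],0.0); print('base',x,r)
E
```

```text
panel [ 0.5616 -0.0146  0.1213] 1.6196713994064567
panel [ 0.5615 -0.0147  0.1207] 0.8279449625610198
panel [ 0.562  -0.0128  0.1278] 1.460171679351447
[[-0.7099 -0.2727]
 [ 0.3796 -0.3993]
 [ 0.4459  0.3661]
 [-0.7322  0.4028]
 [ 0.6743 -0.1993]
 [-0.6644 -0.2742]
 [ 1.6197  0.6519]
 [-0.6067  0.73  ]]
long [0.6199 0.0113 0.1422] 1.1277663580882518
long [0.6199 0.0114 0.1447] 0.8801134377209792
long [0.6199 0.0106 0.1242] 0.7790138501629258
[[-0.2865  0.2978]
 [ 0.5138  0.779 ]
 [ 0.0857 -0.7107]
 [-0.2515 -0.2263]]
short [ 0.4979 -0.0185 -0.0308] 1.0295516570050438
short [ 0.4977 -0.0184 -0.0238] 1.327400888683826
short [ 0.4981 -0.0191 -0.0566] 0.2674201009724584
[[-0.2477  0.0876]
 [ 0.2674  0.1792]
 [-0.1321 -0.0997]
 [ 0.1163 -0.1387]]
base [ 0.4989  0.3461 -0.0446] [[ 0.0031  0.0576]
 [ 0.0854  0.1729]
 [-0.0338 -0.5709]
 [-0.0111  0.1899]
 [-0.8583  0.0622]
 [ 0.7987 -0.0256]]
```

Run:
```python
from fit import *
np.set_printoptions(precision=4,suppress=True)
S=load('pics/scene0.json');D=load('pics/side0.json')
pts=np.array([[.118,.017,.009],[.118,-.017,.009],[.118,.017,-.009],[.118,-.017,-.009],[.023,.017,.009],[.023,-.017,.009],[.023,-.017,-.009]])
cs=lambda d:{k:(150+u/6-.42,240+v/6-.42) for k,(u,v) in d.items()}
cd=lambda d:{k:(270+u/4-.37,250+v/4-.37) for k,(u,v) in d.items()}
o=[(S,cs({0:(568,103),1:(512,180),2:(603,138),3:(555,218),4:(415,178),5:(368,247),6:(402,283)})),(D,cd({0:(408,57),1:(455,97),3:(465,103),4:(292,213),5:(336,258)}))]
def Rl(yaw,p): return (R.from_euler('z',yaw)*R.from_euler('y',-p)).as_matrix()
for oo in (o,o[:1],o[1:]):
  for free in (0,1):
    def res(q):
        P=pts@Rl(q[3],q[4] if free else np.pi/4).T+q[:3]
        return np.concatenate([(proj(P[list(d)],c)-np.array(list(d.values()))).ravel() for c,d in oo])
    s=least_squares(res,[.5,-.3,.15,.5,np.pi/4],loss='soft_l1'); print(s.x,abs(res(s.x)).max())
# foot corners, z=.01
for p in [(165,345),(560,345),(435,555),(105,425)]: print('foot scene',onz(cs({0:p})[0],S,.01))
for p in [(55,467),(380,447),(155,598)]: print('foot side',onz(cd({0:p})[0],D,.01))
for p in [(216,340),(255,330)]: pass
# hammer, tape, tin
print('hammer head',[onz((x,y),D,.02) for x,y in [(370,335),(388,370)]], 'end',onz((480,325),D,.02))
print('tape',onz((335,183),D,.012),onz((424,209),S,.012)); print('tin top',onz((423,161),S,.075))
```

```text
[ 0.5252 -0.3127  0.12    0.2687  0.7854] 2.3996726184906265
[ 0.5255 -0.3126  0.1197  0.2668  0.79  ] 2.392312889400614
[ 0.4993 -0.2992  0.0816  0.3079  0.7854] 0.7910208018625724
[ 0.4912 -0.2961  0.0729  0.3224  0.7627] 0.6919271642538263
[ 0.5337 -0.2972  0.0996  0.2765  0.7854] 1.3872575253986952
[ 0.5338 -0.2943  0.095   0.3244  0.7039] 1.024521052887735
foot scene [ 0.4181 -0.3523  0.01  ]
foot scene [ 0.5365 -0.2634  0.01  ]
foot scene [ 0.5632 -0.3488  0.01  ]
foot scene [ 0.4286 -0.3865  0.01  ]
foot side [ 0.4033 -0.3008  0.01  ]
foot side [ 0.5593 -0.3481  0.01  ]
foot side [ 0.4285 -0.3804  0.01  ]
hammer head [array([ 0.5924, -0.3029,  0.02  ]), array([ 0.5909, -0.3858,  0.02  ])] end [ 0.8215 -0.3637  0.02  ]
tape [0.7339 0.2415 0.012 ] [0.736  0.2422 0.012 ]
tin top [0.6628 0.3632 0.075 ]
```

```bash
cat >> h.py <<'E'
def down(yaw): # tool y along yaw
    c,s=np.cos(yaw),np.sin(yaw)
    return R.from_matrix(np.array([[-s,c,0],[c,s,0],[0,0,-1]]))
def lampR(yaw,p): return (R.from_euler('z',yaw)*R.from_euler('y',-p)).as_matrix()
def toolL(yaw,p,flip=False):
    M=lampR(yaw,p); sg=-1 if not flip else 1
    return R.from_matrix(np.c_[sg*M[:,0],-sg*M[:,1],-M[:,2]])
E
python3 - <<'E'
from plant import arm
from h import *
np.set_printoptions(precision=3,suppress=True)
L=np.array([.525,-.3127,.12]);yw=.265;M=lampR(yw,np.pi/4)
for fl in (0,1):
    print('pre',arm.ik(L+.09*M[:,2],toolL(yw,np.pi/4,fl).as_quat()))
    print('g',arm.ik(L,toolL(yw,np.pi/4,fl).as_quat()))
    print('out',arm.ik(L+.14*M[:,0],toolL(yw,np.pi/4,fl).as_quat()))
    print('fin',arm.ik([.492,-.023,.18],toolL(.12,0,fl).as_quat()))
print(arm.ik([.62,.0113,.15],down(.142).as_quat()),arm.ik([.499,.346,.2],down(-.045).as_quat()),arm.ik([.499,.346,.11],down(-.045).as_quat()))
E
```

```text
pre [-0.999  0.124 -0.69   0.464  0.74  -1.15 ]
g [-0.873  0.243 -0.742  0.189  0.697 -0.992]
out [-0.704  0.174 -0.564  0.317  0.622 -0.8  ]
fin [-0.047  0.153 -0.412  1.005  0.    -0.167]
pre [-0.999  0.124 -0.69   0.464  0.74   1.992]
g [-0.873  0.243 -0.742  0.189  0.697  2.149]
out [-0.704  0.174 -0.564  0.317  0.622  2.342]
fin [-0.047  0.153 -0.412  1.005  0.     2.975]
[ 0.018  0.404 -0.148  1.019  0.     1.447] [ 0.606  0.349 -0.109  1.113  0.     2.222] [ 0.606  0.413 -0.232  0.926  0.     2.222]
```

Run:
```python
from plant import arm
from h import *
arm.move_pose([.62,.0113,.17],down(.142).as_quat())
for n in ["scene","side","wrist"]:
    save_params(arm,n,f"pics/{n}1.json"); cv2.imwrite(f"pics/{n}1.png",arm.camera(n)[:,:,::-1])
print(arm.read_state()['time_s'])
crop('pics/scene1.png',320,110,460,220,5,'pics/s1b.png')
crop('pics/wrist1.png',200,60,520,300,2,'pics/w1c.png')
```

```text
0.725
```

View pics/s1b.png

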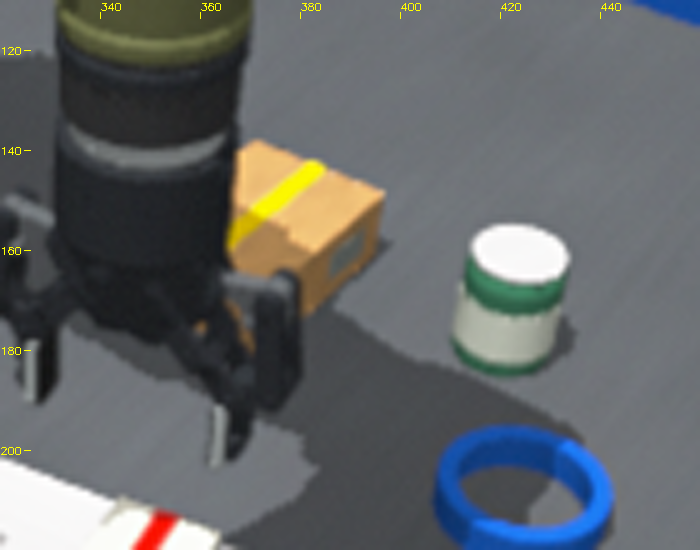

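View pics/wrist1.png

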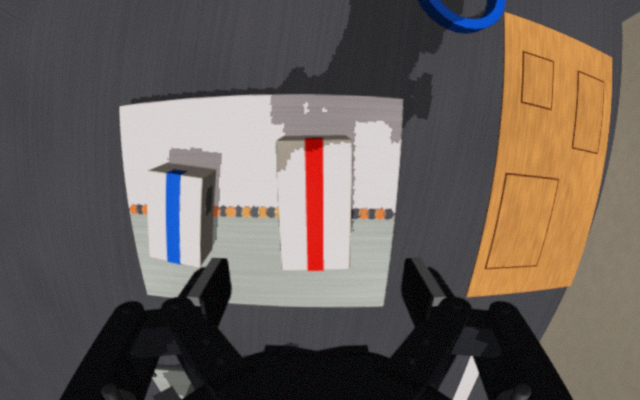

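Run:
```python
from plant import arm
from h import *
arm.move_pose([.499,.33,.28],down(-.045).as_quat())
for n in ["wrist"]:
    save_params(arm,n,f"pics/{n}2.json"); cv2.imwrite(f"pics/{n}2.png",arm.camera(n)[:,:,::-1])
print(arm.read_state()['time_s'])
crop('pics/wrist2.png',220,80,420,270,4,'pics/w2c.png')
```

```text
2.1167
```

View pics/w2c.png

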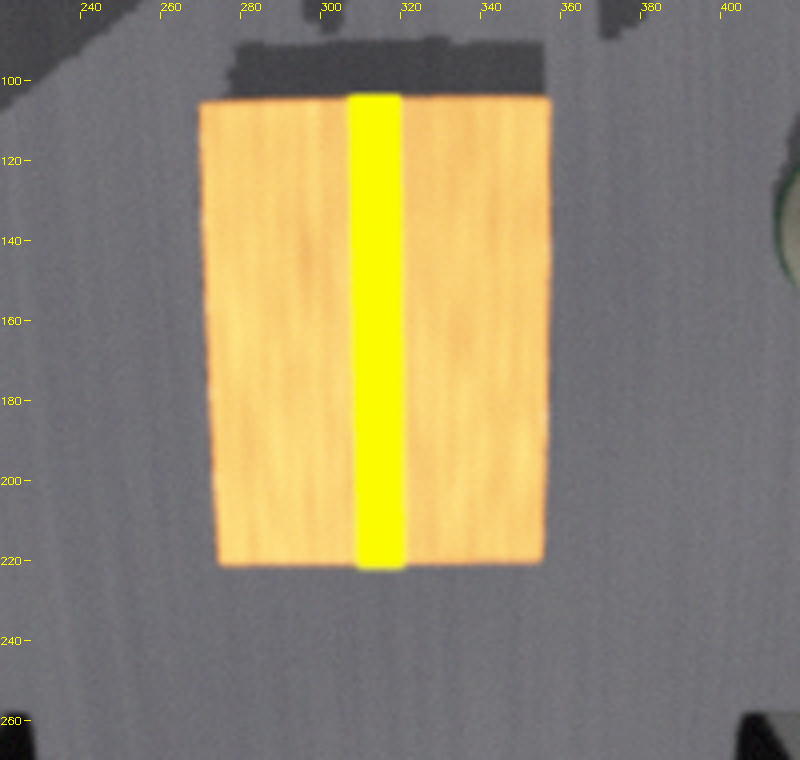

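Run:
```python
from fit import *
np.set_printoptions(precision=4,suppress=True)
W=load('pics/wrist2.json');D=load('pics/side0.json')
cw=lambda d:{k:(220+u/4-.37,80+v/4-.37) for k,(u,v) in d.items()}
cd=lambda d:{k:(220+u/4-.37,140+v/4-.37) for k,(u,v) in d.items()}
o=[(W,cw({4:(199,103),5:(550,98),6:(544,561),7:(219,565)})),(D,cd({4:(60,92),5:(180,70),6:(218,165),7:(88,187),3:(100,240),2:(220,215)}))]
for oo in (o,o[:1]):
    x,r=fitbox(oo,box(.1,.14,.05),[.5,.34,0.],0.0); print('base',x,abs(r).max())
W=load('pics/wrist1.json');crop('pics/wrist1.png',260,120,370,280,4,'pics/w1c.png')
P=box(.058,.11,.045)@R.from_euler('z',.142).as_matrix().T+[.6199,.0113,.02];print(proj(P[4:],W))
```

```text
base [ 0.4977  0.3437 -0.0342] 0.8274951779248454
base [ 0.4976  0.3436 -0.0333] 0.29519187512005374
[[276.1761 139.5155]
 [353.1327 139.3021]
 [348.7454 269.31  ]
 [281.3935 269.47  ]]
```

View pics/w1c.png

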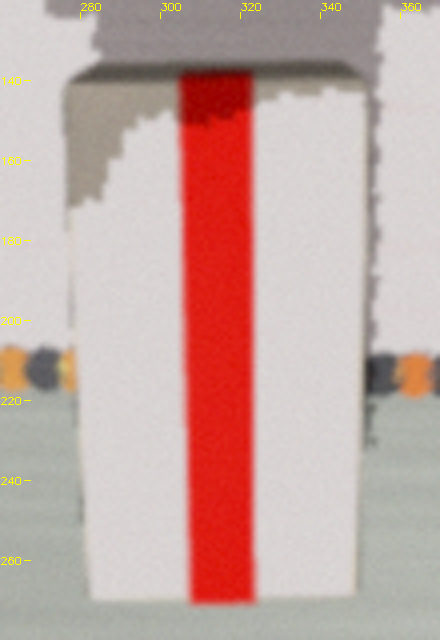

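Run:
```python
from plant import arm
from h import *
np.set_printoptions(precision=4,suppress=True)
q=down(.142).as_quat()
arm.move_pose([.6197,.0113,.14],q)
print('c',arm.move_linear([.6197,.0113,.046],v=.12,contact_N=8), arm.read_state()['tcp_pos'])
arm.clamp(40); s=arm.read_state(); print(s['width'],s['wrist_force'],s['tcp_pos'],s['time_s'])
arm.move_linear([.6197,.0113,.17],v=.12)
s=arm.read_state(); print(s['width'],s['wrist_force'],s['time_s'])
for n in ["wrist","side"]:
    save_params(arm,n,f"pics/{n}3.json"); cv2.imwrite(f"pics/{n}3.png",arm.camera(n)[:,:,::-1])
```

```text
c False [0.6204 0.0115 0.0468]
0.6696822228024807 [-1.2316 -0.2768  5.7385] [0.6204 0.0113 0.0471] 4.8
0.6733686644748692 [-0.2326 -1.215  -4.1574] 5.9833
```

View pics/wrist3.png

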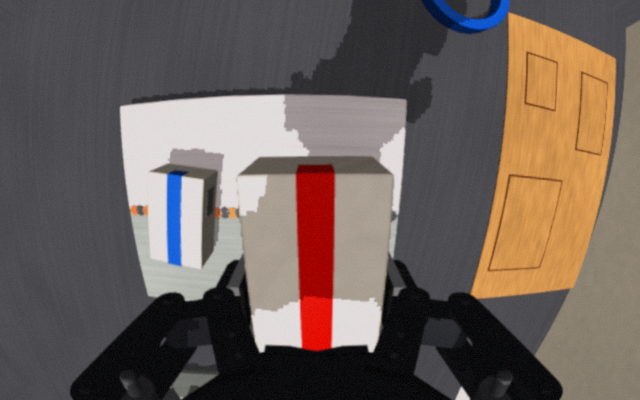

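View pics/side3.png

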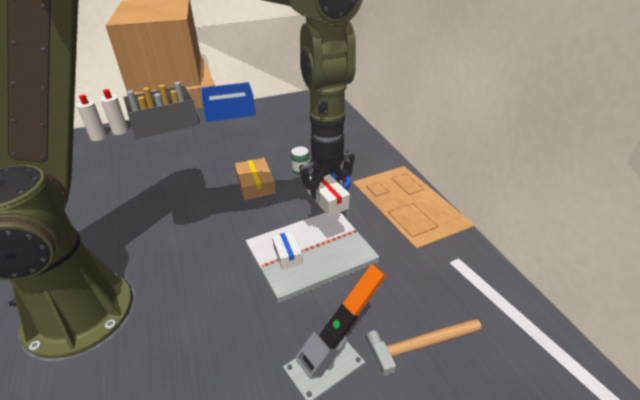

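Run:
```python
from plant import arm
from h import *
np.set_printoptions(precision=4,suppress=True)
s=arm.read_state(); T=R.from_quat(s['tool_rot']); t=s['tcp_pos']; W=load('pics/wrist3.json')
for p in [(239.5,175),(392,173.5)]: print(T.inv().apply(onz(p,W,t[2]+.065-.0471)-t))
print(T.as_euler('zyx'),t)
```

```text
[ 0.0544 -0.028  -0.0178]
[ 0.0549  0.0274 -0.0179]
[-1.7128 -0.0019  3.1416] [0.619  0.0113 0.1689]
```

Run:
```python
from plant import arm
from h import *
np.set_printoptions(precision=4,suppress=True)
q=down(-.034).as_quat(); b=[.4976,.3440]
arm.move_pose([*b,.16],q)
print(arm.move_linear([*b,.087],v=.1)); s=arm.read_state(); print(s['tcp_pos'])
e=np.array([*b])-s['tcp_pos'][:2]
print('c',arm.move_linear([*b,.073],v=.03,contact_N=5)); s=arm.read_state(); print(s['tcp_pos'],s['wrist_force'])
arm.release(); arm.hold(.2)
arm.move_linear([*b,.16],v=.12)
s=arm.read_state(); print(s['time_s'])
for n in ["wrist","side","scene"]:
    save_params(arm,n,f"pics/{n}4.json"); cv2.imwrite(f"pics/{n}4.png",arm.camera(n)[:,:,::-1])
crop('pics/wrist4.png',180,60,460,320,2,'pics/w4c.png')
```

```text
False
[0.4981 0.3442 0.0876]
c True
[0.498  0.3443 0.0769] [-0.1515 -0.9116  4.1888]
10.15
```

View pics/w4c.png

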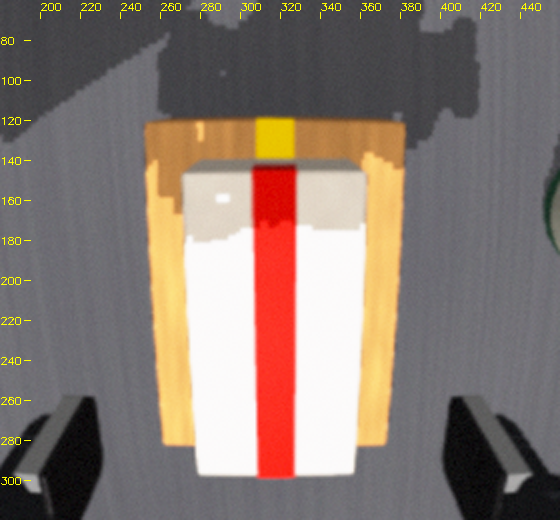

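View pics/side4.png

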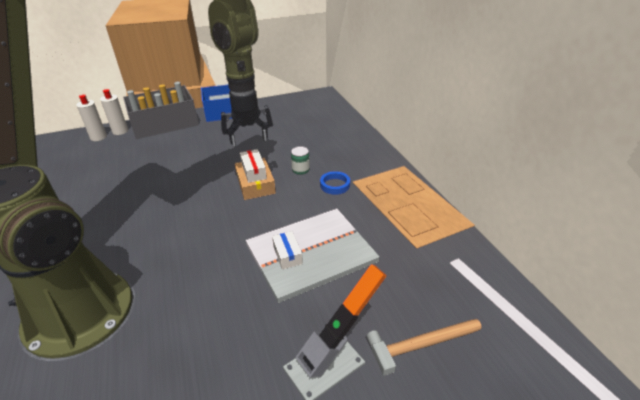

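Run:
```python
from fit import *
from plant import arm
np.set_printoptions(precision=4,suppress=True)
W=load('pics/wrist4.json')
cw=lambda d:{k:(180+u/2-.25,60+v/2-.25) for k,(u,v) in d.items()}
x,r=fitbox([(W,cw({4:(146,122),5:(404,122),6:(386,445),7:(164,446)}))],box(.1,.14,.05),[.5,.34,0.],0.0); print('base',x,abs(r).max())
x,r=fitbox([(W,cw({4:(183,174),5:(365,171),6:(354,472),7:(197,475)}))],box(.058,.11,.045),[.5,.34,0.],0.05); print('long',x,abs(r).max())
arm.move_pose([.4978,-.0187,.17],down(-.031).as_quat())
n='wrist';save_params(arm,n,f"pics/{n}5.json"); cv2.imwrite(f"pics/{n}5.png",arm.camera(n)[:,:,::-1])
P=box(.054,.085,.04)@R.from_euler('z',-.031).as_matrix().T+[.4978,-.0187,.02];print(proj(P[4:],load('pics/wrist5.json')))
crop('pics/wrist5.png',260,120,370,280,4,'pics/w5c.png')
```

```text
base [ 0.4977  0.3435 -0.0329] 1.240786844393142
long [ 0.4974  0.3441 -0.0248] 1.901994492257188
[[280.8324 156.5009]
 [350.9117 156.4995]
 [347.4876 256.1603]
 [284.2591 256.1626]]
```

View pics/w5c.png

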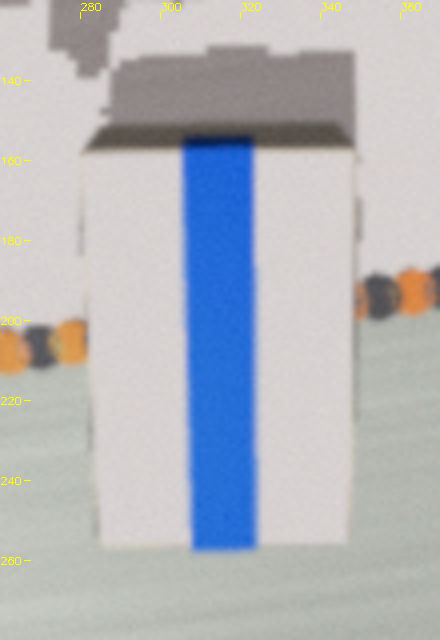

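Run:
```python
from plant import arm
from h import *
np.set_printoptions(precision=4,suppress=True)
c=[.4975,-.0187]
print('c',arm.move_linear([*c,.044],v=.12,contact_N=8))
arm.clamp(40); s=arm.read_state(); z0=s['tcp_pos'][2]; print(s['width'],s['wrist_force'],s['tcp_pos'])
arm.move_linear([*c,.20],v=.15)
s=arm.read_state(); print(s['width'],s['wrist_force'],s['time_s'])
W=None
q=down(-.034).as_quat(); b=[.4974,.3440]
arm.move_pose([*b,.20],q)
n='wrist';save_params(arm,n,f"pics/{n}6.json"); s=arm.read_state(); cv2.imwrite(f"pics/{n}6.png",arm.camera(n)[:,:,::-1])
print(s['width'],s['tcp_pos'],z0)
import pickle; pickle.dump((s,z0),open('s6.pkl','wb'))
```

```text
c False
0.6277291164918791 [0.3759 0.1913 6.446 ] [ 0.4982 -0.0187  0.0447]
0.6266851110241851 [ 1.2084  0.4275 -1.5421] 14.5
0.6260031789333711 [0.4977 0.3428 0.1999] 0.044716261317769575
```

View pics/wrist6.png

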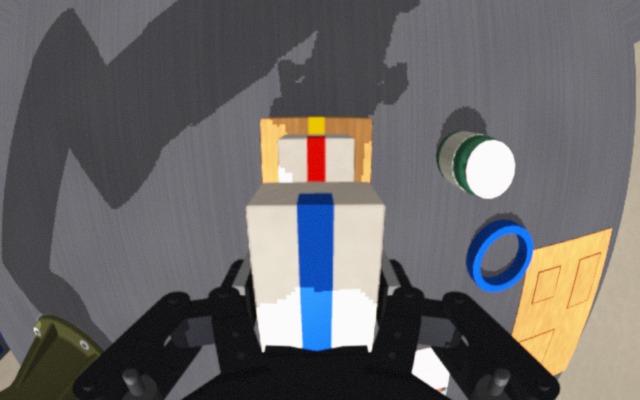

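Run:
```python
from plant import arm
from h import *
import pickle
np.set_printoptions(precision=4,suppress=True)
s,z0=pickle.load(open('s6.pkl','rb')); T=R.from_quat(s['tool_rot']); t=s['tcp_pos']; W=load('pics/wrist6.json')
for p in [(246.5,207),(384.5,206)]: print(T.inv().apply(onz(p,W,t[2]+.06-z0)-t))
b=[.4974,.3440]
arm.move_linear([*b,.13],v=.1)
print('c',arm.move_linear([*b,.115],v=.03,contact_N=5)); s=arm.read_state(); print(s['tcp_pos'],s['wrist_force'])
arm.release(); arm.hold(.2)
arm.move_linear([*b,.22],v=.12)
s=arm.read_state(); print(s['time_s'])
for n in ["wrist","side","scene"]:
    save_params(arm,n,f"pics/{n}7.json"); cv2.imwrite(f"pics/{n}7.png",arm.camera(n)[:,:,::-1])
crop('pics/wrist7.png',180,60,460,320,2,'pics/w7c.png')
crop('pics/side7.png',210,110,300,210,6,'pics/d7c.png')
```

```text
[ 0.0413 -0.0268 -0.0153]
[ 0.0417  0.0258 -0.0153]
c True
[0.4979 0.3443 0.1196] [-1.3181  0.1235  3.5786]
18.7833
```

View pics/w7c.png

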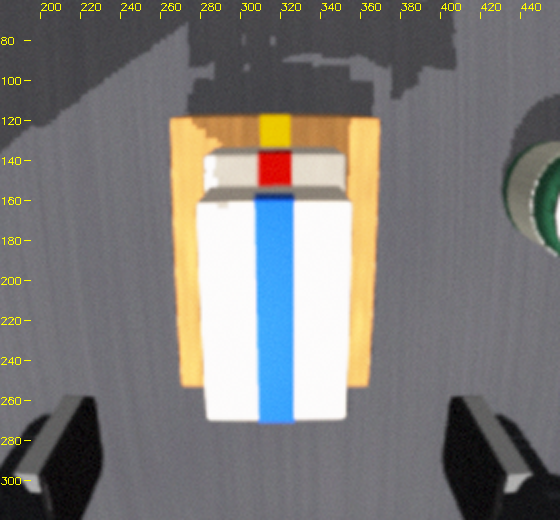

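View pics/d7c.png

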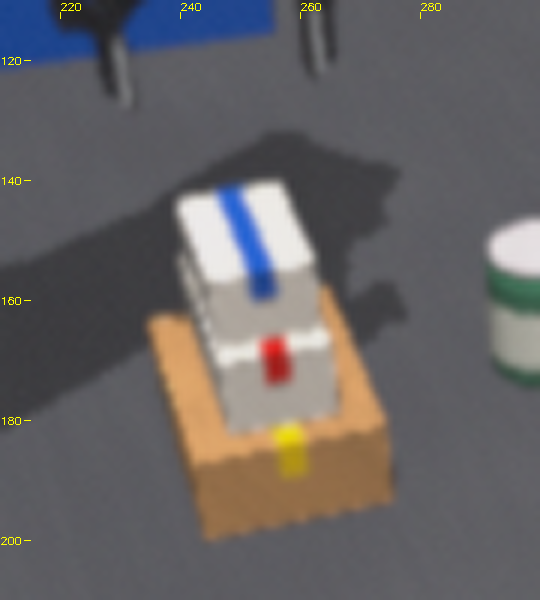

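Run:
```python
from plant import arm
from h import *
np.set_printoptions(precision=4,suppress=True)
L=np.array([.525,-.3127,.12]);yw=.265;M=lampR(yw,np.pi/4); q=toolL(yw,np.pi/4).as_quat()
for d in (.1,.13,.15,.2,.25): print(d,arm.ik(L+d*M[:,2],q))
a=arm.ik([.45,-.12,.36],toolL(.2,.3).as_quat()); print(a)
if a is not None:
    arm.move_joints(a)
    for n in ["wrist"]:
        save_params(arm,n,f"pics/{n}8.json"); cv2.imwrite(f"pics/{n}8.png",arm.camera(n)[:,:,::-1])
print(arm.read_state()['time_s'])
```

```text
0.1 [-1.0137  0.1132 -0.6812  0.496   0.7439 -1.1687]
0.13 [-1.0585  0.0848 -0.6526  0.5934  0.7554 -1.2279]
0.15 [-1.089   0.0687 -0.6311  0.6591  0.7623 -1.2689]
0.2 [-1.1669  0.0388 -0.5694  0.825   0.7758 -1.3757]
0.25 [-1.2466  0.0232 -0.4976  0.9909  0.7836 -1.4872]
[-0.3679 -0.1848 -0.3724  1.1281  0.1596 -0.5474]
21.325
```

View pics/wrist8.png

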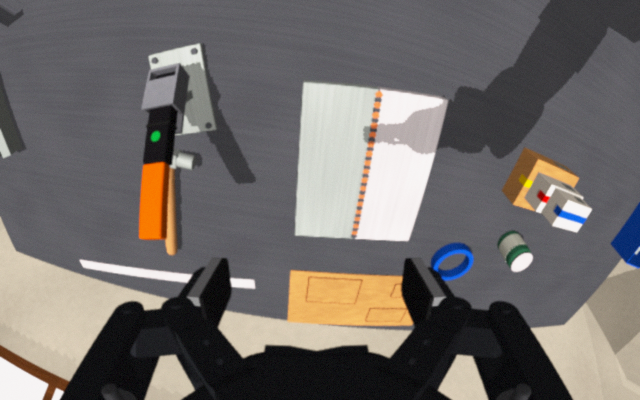

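Run:
```python
from plant import arm
from h import *
crop('pics/wrist8.png',280,70,460,250,4,'pics/w8p.png')
L=np.array([.525,-.3127,.12]);yw=.265;M=lampR(yw,np.pi/4); q=toolL(yw,np.pi/4).as_quat()
arm.move_joints(arm.ik(L+.14*M[:,2],q))
for n in ["wrist","scene","side"]:
    save_params(arm,n,f"pics/{n}9.json"); cv2.imwrite(f"pics/{n}9.png",arm.camera(n)[:,:,::-1])
print(arm.read_state()['time_s'],arm.read_state()['tcp_pos'])
```

```text
22.5 [ 0.43072847 -0.3380574   0.2203332 ]
```

View pics/w8p.png

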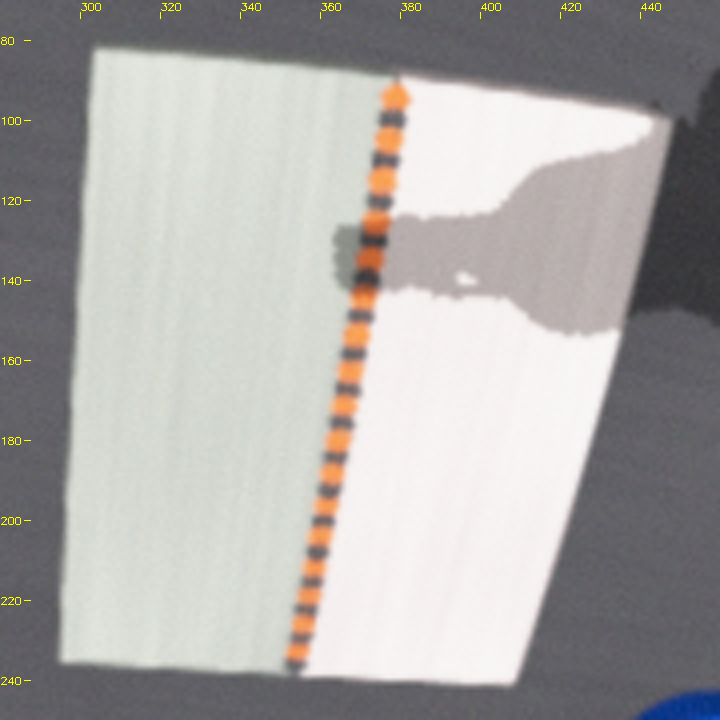

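View pics/wrist9.png

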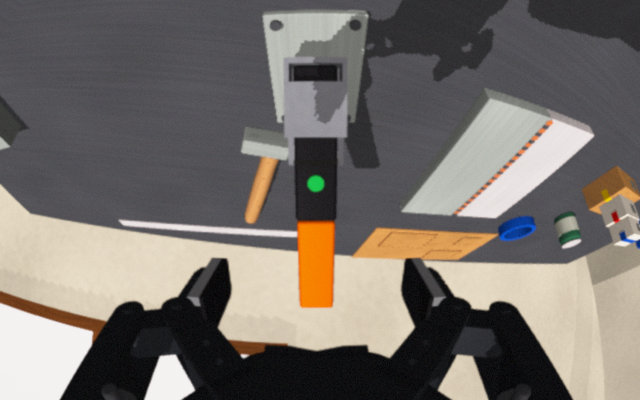

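View pics/side9.png

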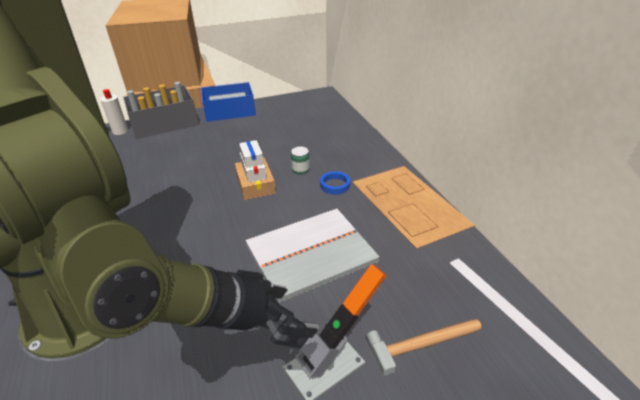

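Run:
```python
from h import *
crop('pics/wrist9.png',260,130,370,320,4,'pics/w9c.png')
```

```text
(no output)
```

View pics/w9c.png

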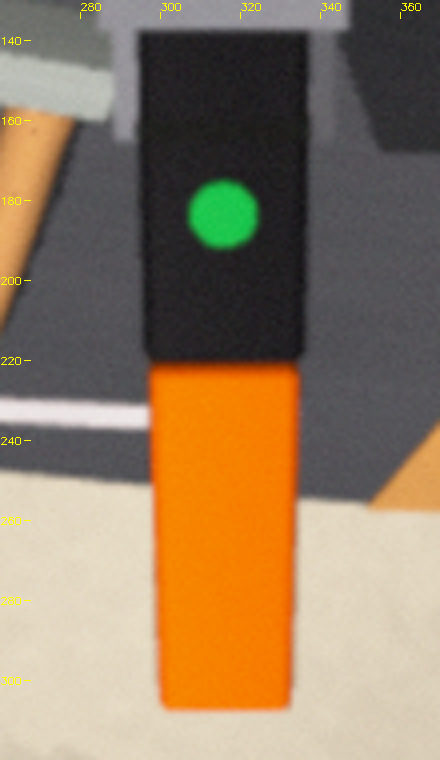

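Run:
```python
from fit import *
from plant import arm
np.set_printoptions(precision=4,suppress=True)
S=load('pics/scene0.json');D=load('pics/side0.json');W=load('pics/wrist9.json')
pts=np.array([[.118,.017,.009],[.118,-.017,.009],[.118,.017,-.009],[.118,-.017,-.009],[.023,.017,.009],[.023,-.017,.009],[.023,-.017,-.009],[.023,.018,.011],[.023,-.018,.011]])
cs=lambda d:{k:(150+u/6-.42,240+v/6-.42) for k,(u,v) in d.items()}
cd=lambda d:{k:(270+u/4-.37,250+v/4-.37) for k,(u,v) in d.items()}
cw=lambda d:{k:(260+u/4-.37,130+v/4-.37) for k,(u,v) in d.items()}
o=[(W,cw({0:(291,710),1:(161,710),7:(303,359),8:(148,359)})),(S,cs({0:(568,103),1:(512,180),2:(603,138),3:(555,218),4:(415,178),5:(368,247),6:(402,283)})),(D,cd({0:(408,57),1:(455,97),3:(465,103),4:(292,213),5:(336,258)}))]
for oo in (o,o[:1],[o[0],o[1]],[o[0],o[2]]):
  for free in (0,1):
    def res(q):
        P=pts@lampR(q[3],q[4] if free else np.pi/4).T+q[:3]
        return np.concatenate([(proj(P[list(d)],c)-np.array(list(d.values()))).ravel() for c,d in oo])
    s=least_squares(res,[.52,-.3,.12,.26,np.pi/4],loss='soft_l1'); print(s.x,abs(res(s.x)).max())
# panel
W8=load('pics/wrist8.json')
c8=lambda d:{k:(280+u/4-.37,70+v/4-.37) for k,(u,v) in d.items()}
pan=np.vstack([box(.28,.22,.02),[[-.14,0,.02],[.14,0,.02]]])
x,r=fitbox([(W8,c8({4:(673,117),5:(516,685),6:(60,662),7:(94,48),8:(398,76),9:(296,676)}))],pan,[.56,-.01,.12],0);print('panel',x,r)
```

```text
[ 0.5243 -0.3122  0.117   0.2715  0.7854] 2.1497435249717682
[ 0.5257 -0.3117  0.1156  0.269   0.8069] 2.2305645659284323
[ 0.5212 -0.3132  0.1172  0.2666  0.7854] 1.1847618023741688
[ 0.5385 -0.3084  0.109   0.2669  0.8845] 0.13824082386543068
[ 0.5231 -0.3125  0.1166  0.2716  0.7854] 1.4926908831957064
[ 0.5242 -0.3123  0.1158  0.2705  0.8002] 1.120280257374361
[ 0.5262 -0.3115  0.1162  0.269   0.7854] 2.3429358076152766
[ 0.529  -0.3104  0.1136  0.264   0.8304] 2.227858755916884
panel [ 0.5607 -0.0144  0.1259] [[ 0.4377  0.2608]
 [ 0.0773 -0.1997]
 [ 0.0591  0.1398]
 [-0.5523  0.0124]
 [ 0.1726 -0.0217]
 [-0.1798 -0.2062]]
```

Run:
```python
from plant import arm
from h import *
np.set_printoptions(precision=4,suppress=True)
L=np.array([.5243,-.3122,.1172]);yw=.268;M=lampR(yw,np.pi/4); q=toolL(yw,np.pi/4).as_quat()
arm.move_pose(L+.09*M[:,2],q)
print('c',arm.move_linear(L,v=.1,contact_N=8))
s=arm.read_state(); print(M.T@(s['tcp_pos']-L), s['wrist_force'])
save_params(arm,'wrist','pics/wrist10.json'); cv2.imwrite("pics/wrist10.png",arm.camera('wrist')[:,:,::-1]); cv2.imwrite("pics/side10.png",arm.camera('side')[:,:,::-1])
crop('pics/side10.png',250,240,420,390,4,'pics/d10c.png')
print(s['time_s'])
```

```text
c False
[ 0.0003 -0.0004  0.0005] [-0.0496 -0.0459 -1.0909]
23.875
```

View pics/wrist10.png

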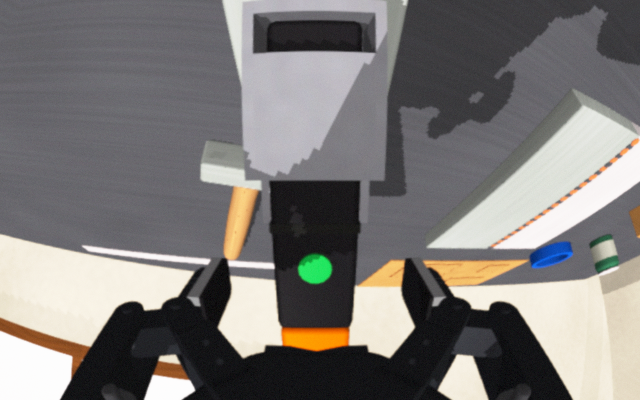

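View pics/d10c.png

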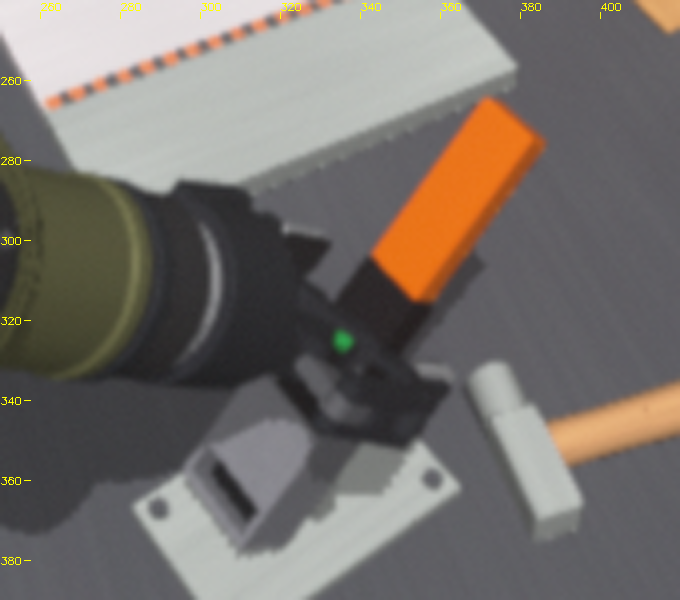

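Run:
```python
from plant import arm
from h import *
np.set_printoptions(precision=4,suppress=True)
L=np.array([.5243,-.3122,.1172]);yw=.268;M=lampR(yw,np.pi/4)
arm.clamp(60); s=arm.read_state(); print(s['width'],s['width']*.085,M.T@s['wrist_force'],M.T@(s['tcp_pos']-L))
for d in (.01,.03,.07,.13):
    arm.move_linear(L+d*M[:,0],v=.08); s=arm.read_state(); print(d,s['width'],M.T@s['wrist_force'],M.T@(s['tcp_pos']-L),s['time_s'])
save_params(arm,'wrist','pics/wrist11.json'); cv2.imwrite("pics/wrist11.png",arm.camera('wrist')[:,:,::-1]); cv2.imwrite("pics/side11.png",arm.camera('side')[:,:,::-1])
```

```text
0.4094715373884172 0.034805080678015465 [0.2546 0.1593 6.5243] [ 0.     -0.0003  0.0003]
0.01 0.4155817092831854 [-1.8215  0.026   6.0929] [ 0.0092 -0.      0.0001] 24.7583
0.03 0.4074261847069187 [-1.2043  0.3964  5.5657] [0.0301 0.     0.    ] 25.1583
0.07 0.4116014960042879 [ 0.5686 -0.0498  1.2073] [ 0.0705 -0.0001 -0.    ] 25.8083
0.13 0.4112425722552817 [-2.4355  0.1545 -2.103 ] [ 0.1294  0.0004 -0.0002] 26.7083
```

View pics/side11.png

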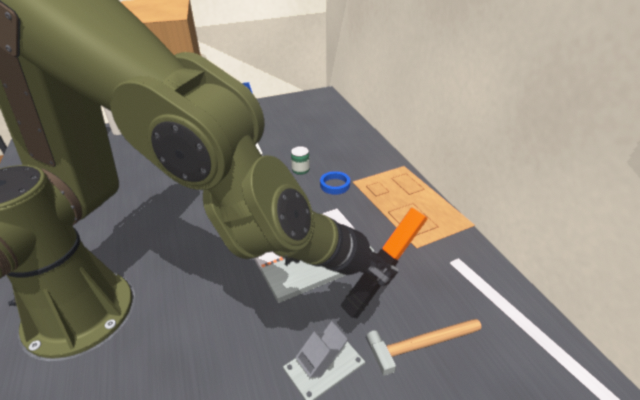

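View pics/wrist11.png

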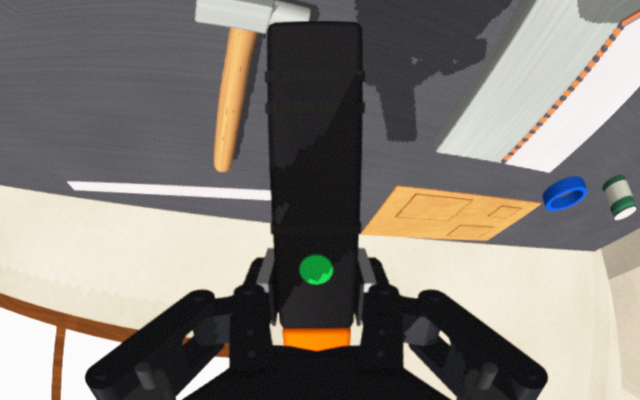

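Run:
```python
from plant import arm
from h import *
np.set_printoptions(precision=4,suppress=True)
arm.hold(.2)
p=arm.read_state()['tcp_pos']
arm.move_linear(p+[0,0,.06],v=.15)
yw=.124; f=np.array([.561,-.0145,.189])-.07*np.array([np.cos(yw),np.sin(yw),0])
q=toolL(yw,0).as_quat()
arm.move_pose(f+[0,0,.06],q); arm.move_linear(f,v=.08); arm.hold(.5)
s=arm.read_state(); print(s['tcp_pos']-f,s['width'],s['wrist_force'],s['time_s'],np.abs(s['dq']).max())
for n in ["wrist","scene","side"]:
    save_params(arm,n,f"pics/{n}12.json"); cv2.imwrite(f"pics/{n}12.png",arm.camera(n)[:,:,::-1])
crop('pics/side12.png',200,120,400,320,4,'pics/d12c.png')
```

```text
[0.     0.     0.0001] 0.40908856407710603 [ 0.0326 -0.4874 -2.3836] 30.0833 0.0025904583105184806
```

View pics/side12.png

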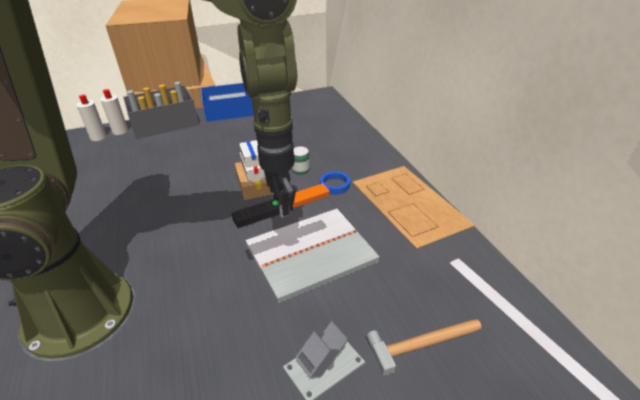

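View pics/scene12.png

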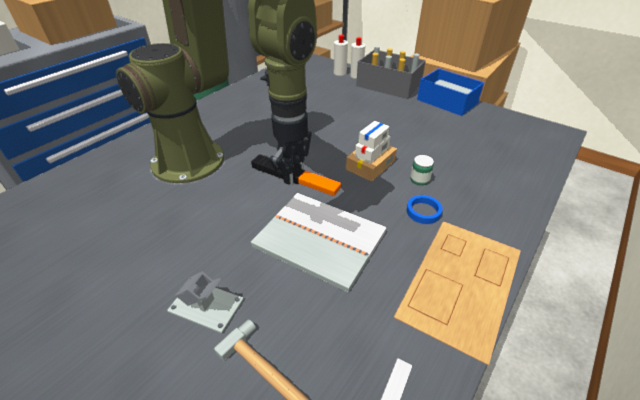

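View pics/wrist12.png

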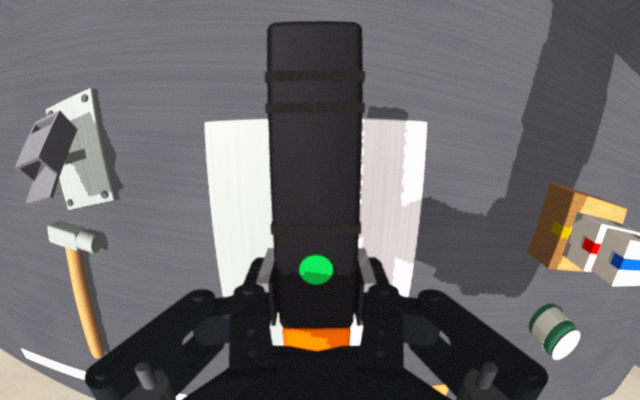

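Run:
```python
from h import *
np.set_printoptions(precision=1,suppress=True)
yw=.124; f=np.array([.561,-.0145,.189])-.07*np.array([np.cos(yw),np.sin(yw),0])
P=np.array([[.118,.017,.009],[.118,-.017,.009],[.023,.017,.009],[.023,-.017,.009],[.118,-.017,-.009],[-.112,-.018,0.011]])@lampR(yw,0).T+f
for n,b in (('scene',(240,140,360,210)),('side',(220,170,345,240))):
    q=proj(P,load(f'pics/{n}12.json')); print(n,q)
    crop(f'pics/{n}12.png',*b,6,f'pics/{n}12c.png'); im=cv2.imread(f'pics/{n}12c.png')
    for p in q: cv2.circle(im,tuple(int(v) for v in (p-b[:2]+.5)*6),4,(255,0,255),1)
    cv2.imwrite(f'pics/{n}12c.png',im)
```

```text
scene [[340.3 182.5]
 [333.  191. ]
 [304.4 169.8]
 [296.6 177.7]
 [332.9 197.2]
 [249.3 160. ]]
side [[322.9 183.8]
 [329.7 191.3]
 [286.6 195.3]
 [292.7 203.3]
 [329.7 197.4]
 [235.5 221.6]]
```

View pics/scene12c.png

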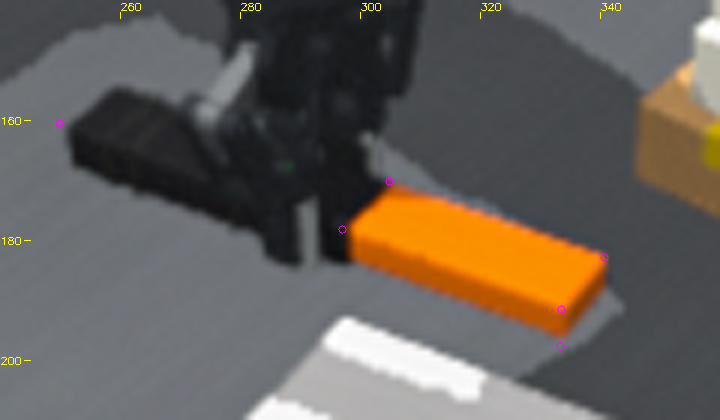

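View pics/side12c.png

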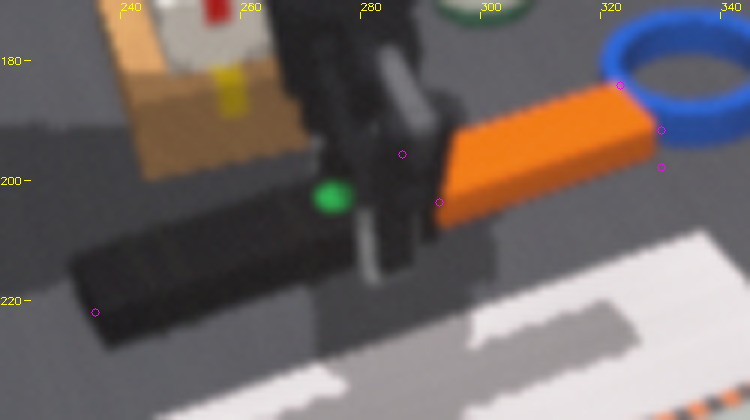

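Run:
```python
from plant import arm
s=arm.read_state(); print(s['time_s'],s['width'],s['wrist_force'])
arm.close_job()
```

```text
30.2333 0.4093450398050018 [ 0.23101297  1.02452967 -3.2682082 ]
the job is handed in; nothing more can be done
```

I stacked both white cartons on the brown one and drew the lamp from its holster. I then handed the job in at about 30 s with the lamp still gripped, level over the weld. No verdict was reported.

- **Stack:** By fits to the wrist picture, the long carton sits within about 1 mm and 0.01 rad of the brown carton's centre. The brown carton had not moved by more than about 0.2 mm at that point. I did not fit the short carton's pose after releasing it. The wrist and side pictures show it centred and square, and it was centred within about 0.5 mm in the grip before placing.
- **Lamp:** It came out with low forces, at most about 6.5 N across the sleeve. It is held at 60 N with the strip about 16 cm above the panel, over the middle of the seam and along it, and the arm was still. In the scene and side pictures the head corners agree with the planned pose to about 2–3 pixels, a few millimetres. The butt looks a little further off.
- **Disagreements:** My early lamp position estimates differed between cameras by up to about 4 cm in height, until the wrist view settled it. The last pictures show the hammer, tape roll and tin where they were by eye; I did not measure them.

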